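# Switch off the parts cleaner and hold its lid open

### The job

First turn the orange timer knob of the ultrasonic parts cleaner fully anticlockwise to its off stop, with the lid still shut. Then lift the steel lid by its black bar handle and hold it open at 45 degrees, so that the mechanic across the bench can take out the basket: it falls shut if let go, so finish while still holding it steady there with the gripper. Do not let the lid drop on the way, and leave the other things on the bench where they are.

Things in the scene. Friction and masses are not known exactly. Their poses are not given: they have to be found in the camera images.
- cleaner: Bench ultrasonic parts cleaner, fixed, 240 (x) by 390 (y) by 140 mm high; origin under its middle at bench height, z up. y -195 to +75 mm: steel tank under the lid, basket inside; y +75 to +195 mm: green control deck, flat black top 140 mm high, with the timer knob. -x side roughly faces the robot, +x the mechanic. Place and yaw vary.
- timer_knob (a joint): Angle of the orange timer knob about its vertical axis, rad: 0 = fully anticlockwise seen from above = off (end stop); grows clockwise to 4.7. It stays where it is left; about 0.04 N m turns it.
- timer_knob_grip (a point): On the knob's axis at grip height, 37 mm above the deck, 7 mm below the knob's top. Bar grip 42 long, 14 wide, 32 mm high on a 44 mm disc whose top is 14 mm above the deck. The point's x axis lies along the bar and turns with it; at joint 0 the bar lies along the cleaner's x, its white pointer line towards the cleaner's +x, at the long red mark.
- lid (a joint): Opening angle of the lid, rad: 0 = shut, lying on the tank, grows as its +x edge rises, stop at 1.4; 45 degrees is 0.785. Free hinge: the lid (0.5 kg in the middle case) falls shut from any angle.
- lid_hinge (a point): Middle of the lid's hinge line, on the tank's top edge on the robot's side, at (-115, -60, 140) mm in the cleaner's frame. The hinge line runs along the cleaner's y. The point's axes turn with the lid: x points along the lid from hinge to free edge, z out of its upper face.
- lid_handle (a point): Middle of the lid's handle, on the axis of a round black bar (12 mm diameter, 110 mm long, along the lid's y) on two end posts, 12 mm diameter. At (200, 0, 51) mm in the lid's frame (lid_hinge), 45 mm above the lid's upper face; the lid is a steel plate 235 (x) by 262 (y) by 6 mm. Axes as lid_hinge.
- spray_can: Bystander: upright blue spray can, 58 mm diameter, 170 mm high, beside the cleaner's deck; origin at the middle of its foot.
- grease_jar: Bystander: jar with a red cap, 70 mm diameter, 75 mm high, beside the cleaner's tank end; origin at the middle of its foot.
- spanner: Bystander: steel spanner 180 mm long lying in front of the cleaner's +x side; origin under its middle, x along it.
- multimeter: Bystander: yellow multimeter 150 by 75 by 35 mm lying on the bench; origin under its middle.
- screwdriver: Bystander: red-handled screwdriver 200 mm long lying to the left; origin under its middle, x along it.
- mug: Bystander: blue mug, 80 mm diameter, 90 mm high; origin at the middle of its foot.

How it is judged:
By the outcome, as a careful person would: the job done as asked, in the order asked, and still so for the second after the job is handed in, while the arm keeps its last pose, push and grip.
It also fails if it takes over 64 s, if anything falls off the work surface, if the arm or the gripper's body presses on something with over 40 N, if the wrist force passes 120 N, or if a joint passes its speed limit or range.

### The arm

A 6-joint arm with a two-finger parallel gripper is mounted at the origin on the work surface. World frame = base frame: x ahead of the robot, y to its left, z up, the work surface at z = 0. Lengths are in m, angles in degrees, forces in N, time in s.
With the tool pointing down it reaches from about 0.3 to 0.75 m from the base axis. Payload 8.5 kg.
Tool frame: the origin (TCP) lies midway between the tips of the shut fingers; the grasp point (between the pads) lies grasp_offset behind it (grasp_offset is the distance from the TCP to the grasp point, in m); z points along the fingers, y is the line along which they close (so a half turn about z gives the same grasp; the last joint's range is limited). The gripper opens to 85 mm and grips with 20 to 120 N. Pads are 22 mm wide; open, the fingers measure 114 mm over their backs; the gripper's body (76 mm by 85 mm) begins 54 mm behind the grasp point. The pads swing forward as they close: fully open they stand 13 mm farther back than shut.
Start: joints at [-79.888, 21.807, 74.336, -0, 83.858, -12.336], TCP at [0.21, -0.508, 0.231] pointing down, gripper open.
Joint ranges: [-178.18, 178.18], [-50.72, 133.34], [12.68, 142.11], [-81.47, 261.47], [9.98, 163.14], [-165.26, 165.26]. Speed limits (degrees/s): [136.94, 136.94, 180, 180, 180, 180].

### API

Orientations are given as a 3x3 rotation matrix whose columns are the frame's x, y, z axes.
In Python, from rig import observe, get_image, camera_params, close_job, grasp_offset gives the robot as it stands.
- The arm moves only by the shell command python3 -m handwheel 'ROWS' [OPENING] [FORCE]. ROWS is JSON, a list of rows, each a list of 2 entries, a list of its own where there are three numbers: the shift along the tool's x, y, z as a fraction of full scale, then the turn, a rotation vector about the tool's x, y, z as a fraction of full scale. In form: [[[dx, dy, dz], [ax, ay, az]], ...]. A call has 1 to 10 rows; each row is the pose to reach, as a shift and turn from the pose commanded when the call began, along the tool's axes at that moment, turning the shorter way round; what a row does not reach only later rows make up. Full scale, the value 1, is 0.5 m for a shift and pi rad for a turn. A row lasts 1/10 s, in which the tool goes at most 50 mm and 8.59 degrees, less where a joint would pass 70% of its speed; a pose out of reach is approached as far as the arm can. A call with a number of a shift or a turn outside -1 to 1 is refused whole. A call with a gripper value outside its range is refused whole. OPENING is the opening, from 0 (shut) to 1 (fully open), set as the call begins (- or left out, the last holds). The fingers move at their own pace and stop on an object; FORCE is the grip in N (left out, the last holds). Time passes only in rows, so rows that repeat a pose let the fingers close. It gives the time, the measured TCP pose, the force, the opening and the grip force at its end, in the units of the state.
- observe(): the state, without advancing time (a new reading comes with each control period).
- get_image(name): name is "side" or "top"; returns (picture, depth): 480x640x3 uint8, red, green, blue; 480x640 float32, m along the optical axis (not along the pixel's ray), 0 where there is no reading.
- camera_params(name): a dict with "K" (3x3 intrinsics, pixels), "R" (3x3) and "t" (3): a world point X has camera coordinates R X + t. Camera axes: x right, y down, z forward; pixel columns grow to the right and rows downward; lengths in m; the calibration is good to about 2 mm. A picture is of the moment at which its call begins. camera_params takes no time and is no camera call.
- close_job(): hands the job in; it is judged then, once.
The state is a dict: "time_s": time; "q": joint angles; "qvel": joint speeds; "joint_efforts": joint torques, N m; "position": TCP position; "tool_rot": TCP orientation; "ft_force": force on the tool from outside, world axes, zero at the start; "wrist_torque": the same for the moment, N m; "grip_width": finger opening in m; "gripper_force": force on a finger pad.
Only numpy, scipy, OpenCV 4.12 (cv2) and the standard library are available. Lean on these libraries where they do the work, as an engineer would, in place of code of your own. Each camera call takes 0.05 s, during which the arm holds its last target. There are 200 camera calls.

## Working session

There is one attempt and no reset: what is moved stays moved. The work goes in short steps, Python scripts to look and compute and a shell command to move; the robot and the scene stay as the last step left them, time stands still between calls to the robot, and variables do not carry over. Pictures are saved under pics/ and viewed, at most 10 in all, crops included, and the job is handed in when it is done.

```bash
ls; mkdir -p pics
python3 - <<'E'
from rig import *
import cv2,numpy as np
print(observe(), grasp_offset if not callable(grasp_offset) else grasp_offset())
for n in("top","side"):
    p,d=get_image(n); np.savez(f"{n}0.npz",p=p,d=d); cv2.imwrite(f"pics/{n}0.png",p[:,:,::-1]); print(n,camera_params(n))
E
```

```text
pics
{'time_s': 0.0, 'q': array([-7.98888638e+01,  2.18420535e+01,  7.43860099e+01, -7.56551339e-04,
        8.38599161e+01, -1.23364703e+01]), 'qvel': array([ 0.02137832, -0.05744514, -0.0214842 , -0.00070421, -0.00703717,
        0.02039507]), 'joint_efforts': array([ 9.53933486e-04, -4.48451221e+01, -2.31273580e+01, -9.35184789e-05,
        4.73926644e-03, -4.30980197e-05]), 'position': array([ 0.20994432, -0.50802031,  0.23069443]), 'tool_rot': array([[ 9.24228589e-01,  3.81839542e-01, -2.82499634e-04],
       [ 3.81839517e-01, -9.24227410e-01,  1.50937855e-03],
       [ 3.15246511e-04, -1.50288033e-03, -9.99998821e-01]]), 'ft_force': array([-0.5001144 ,  0.03841441,  0.28950995]), 'wrist_torque': array([ 0.01893435, -0.02468695, -0.01914125]), 'gripper_force': 0.0, 'grip_width': 0.08532632669390551} 0.0187
top {'K': array([[574.38117756,   0.        , 320.70776417],
       [  0.        , 574.38117756, 240.25123809],
       [  0.        ,   0.        ,   1.        ]]), 'R': array([[ 0.00713477, -0.99983778,  0.01653813],
       [-0.9849839 , -0.00987981, -0.17236328],
       [ 0.17249871, -0.01506002, -0.98489461]]), 't': array([-0.03242289,  0.6031331 ,  1.6815913 ])}
side {'K': array([[457.28977637,   0.        , 319.60272641],
       [  0.        , 457.28977637, 241.75703426],
       [  0.        ,   0.        ,   1.        ]]), 'R': array([[-0.74158193, -0.67070171, -0.01467848],
       [-0.44438057,  0.50749917, -0.73822117],
       [ 0.50257552, -0.54092865, -0.67439903]]), 't': array([0.42709885, 0.342056  , 1.27513719])}
```

View pics/top0.png

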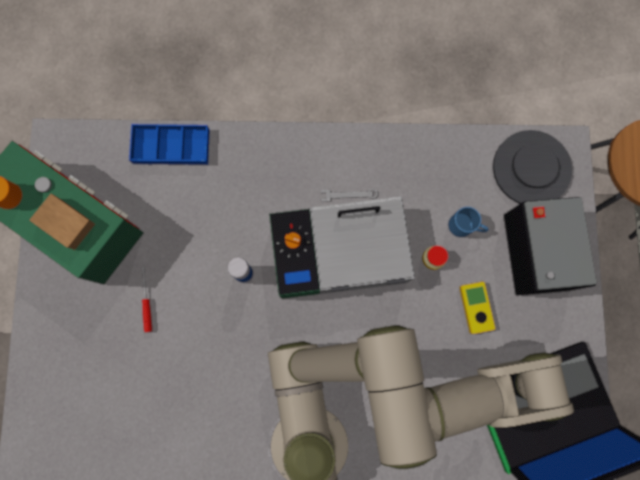

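View pics/side0.png

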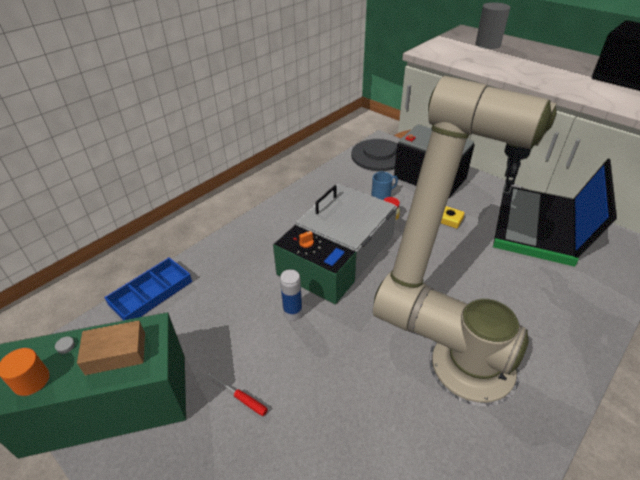

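The top view shows the knob at (293,241), the handle bar from (338,213) to (381,209), and the deck on the left with its red mark at (291,225). Next I measure the points.

```bash
cat > h.py <<'E'
import numpy as np,cv2
from rig import *
def cloud(d,n):
    c=camera_params(n);v,u=np.mgrid[:480,:640];K=c["K"]
    P=np.stack([(u-K[0,2])/K[0,0]*d,(v-K[1,2])/K[1,1]*d,d],-1)
    W=(P-c["t"])@c["R"]; W[d==0]=np.nan; return W
def proj(X,n):
    c=camera_params(n);p=(np.atleast_2d(X)@c["R"].T+c["t"])@c["K"].T;return p[:,:2]/p[:,2:]
def ray(u,v,z,n):
    c=camera_params(n);r=c["R"].T@np.linalg.solve(c["K"],[u,v,1]);o=-c["R"].T@c["t"];return o+r*(z-o[2])/r[2]
E
python3 - <<'E'
from h import *
f=np.load("top0.npz");p,d=f["p"],f["d"];W=cloud(d,"top")
roi=np.zeros((480,640),bool);roi[185:310,262:422]=1
Z=W[...,2]
m=roi&(Z>.125)&(Z<.155)
x,y=W[m][:,0],W[m][:,1]
print("body z",np.percentile(Z[m],[5,50,95]))
r=cv2.minAreaRect((W[m][:,:2]*1000).astype(np.float32));print(r,cv2.boxPoints(r))
hsv=cv2.cvtColor(p,cv2.COLOR_RGB2HSV)
o=roi&(hsv[...,0]<22)&(hsv[...,0]>6)&(hsv[...,1]>150)&(hsv[...,2]>90)
print("knob n",o.sum(),np.median(W[o],0),np.percentile(Z[o],[5,50,95]))
red=roi&((hsv[...,0]<5)|(hsv[...,0]>174))&(hsv[...,1]>130)
v,u=np.nonzero(red);print("red",u.mean(),v.mean(),len(u))
h=roi&(Z>.17)&~o;v,u=np.nonzero(h);
print("handle",h.sum(),u.min(),u.max(),W[h].mean(0),Z[h].max(),W[h][np.argmin(W[h][:,1])],W[h][np.argmax(W[h][:,1])])
a=p[205:275,255:325];a=cv2.resize(a,None,fx=8,fy=8,interpolation=cv2.INTER_CUBIC);cv2.imwrite("pics/kn.png",a[:,:,::-1])
E
```

```text
body z [0.136556   0.14474421 0.15180259]
((571.2525634765625, -83.81793212890625), (249.22044372558594, 391.45928955078125), 7.851907730102539) [[ 421.07135   93.05325]
 [ 474.54987 -294.7359 ]
 [ 721.4338  -260.68912]
 [ 667.95526  127.10004]]
knob n 212 [0.5829052  0.05555907 0.15664412] [0.14504626 0.15664412 0.18579219]
red 290.8333333333333 225.58333333333334 24
handle 206 294 380 [ 0.66128082 -0.12233544  0.19438911] 0.2066919401617492 [ 0.67321395 -0.19118641  0.18896163] [0.5872739  0.04946649 0.17690052]
```

View pics/kn.png

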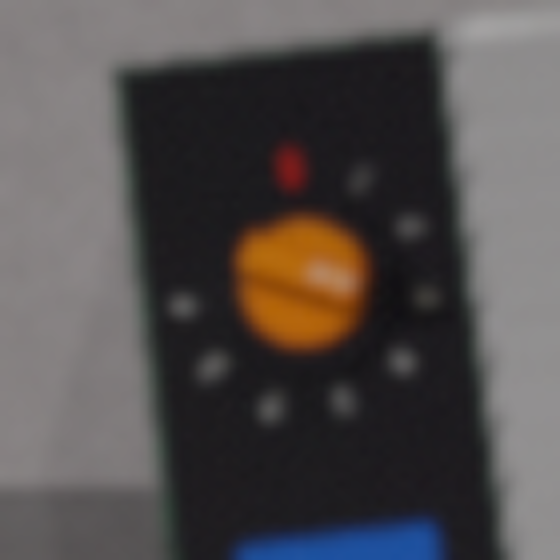

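Run:
```python
from h import *
f=np.load("top0.npz");p,d=f["p"],f["d"]
cx=lambda a,b:((a+.5)/8-.5+255,(b+.5)/8-.5+205)
T=[(362,180),(410,226),(428,296),(403,362),(343,402),(271,408),(212,368),(183,306)]
P=np.array([ray(*cx(*t),.14,"top")[:2] for t in T])
A=np.c_[2*P,np.ones(len(P))];s=np.linalg.lstsq(A,(P**2).sum(1),rcond=None)[0];c=s[:2]
print("axis",c,"r",np.linalg.norm(P-c,axis=1)); dg=lambda v:np.degrees(np.arctan2(v[1],v[0]))
rd=ray(*cx(290,167),.14,"top")[:2]-c;print("red dir",dg(rd),np.linalg.norm(rd));print("ticks",[round(dg(q-c)) for q in P])
g=p.astype(int);roi=np.zeros((480,640),bool);roi[228:252,283:303]=1
w=roi&(g[...,2]>90)&(g[...,0]>150);v,u=np.nonzero(w)
print("white",len(u),u.mean(),v.mean())
if len(u):
  q=ray(u.mean(),v.mean(),.184,"top")[:2]-c;print(q,dg(q))
for a in [(240,252),(360,285),(245,270),(350,297)]:
  print(a,ray(*cx(*a),.184,"top")[:2]-c)
roi[:]=0;roi[200:224,328:392]=1
h=roi&(g.max(-1)<70);v,u=np.nonzero(h);print("dark",len(u),u.min(),u.max())
Q=np.array([ray(a,b,.195,"top")[:2] for a,b in zip(u,v)])
r=cv2.minAreaRect((Q*1000).astype(np.float32));print(r,Q.mean(0));vx=cv2.fitLine(Q.astype(np.float32),cv2.DIST_HUBER,0,.01,.01).ravel();print(vx,dg(vx))
# deck/lid seam & lid corners by gray crop
a=cv2.resize(p[190:305,262:422],None,fx=5,fy=5,interpolation=cv2.INTER_CUBIC);cv2.imwrite("pics/cl.png",a[:,:,::-1])
f=np.load("side0.npz");b=f["p"][175:305,265:405];cv2.imwrite("pics/cs.png",cv2.resize(b,None,fx=5.5,fy=4.6*5.5/4.6*.83,interpolation=cv2.INTER_CUBIC)[:,:,::-1])
```

```text
axis [0.58635223 0.05435368] r [0.04434947 0.04386235 0.04416126 0.04420554 0.0434603  0.04492711
 0.04381945 0.04395134]
red dir 7.753239096973518 0.04452265938445671
ticks [-27, -58, -93, -127, -161, 165, 132, 99]
white 1 295.0 239.0
[-0.00314903 -0.00794104] -111.63086611015865
(240, 252) [0.00487395 0.02126009]
(360, 285) [-0.00638009 -0.02069111]
(245, 270) [-0.00147912  0.01940609]
(350, 297) [-0.01065427 -0.01727   ]
dark 137 338 379
((662.0438842773438, -130.14410400390625), (16.06254768371582, 117.26911926269531), 6.914675235748291) [ 0.66466458 -0.13140386]
[ 0.13368359 -0.9910241   0.66483957 -0.13075286] -82.31749
```

View pics/cl.png

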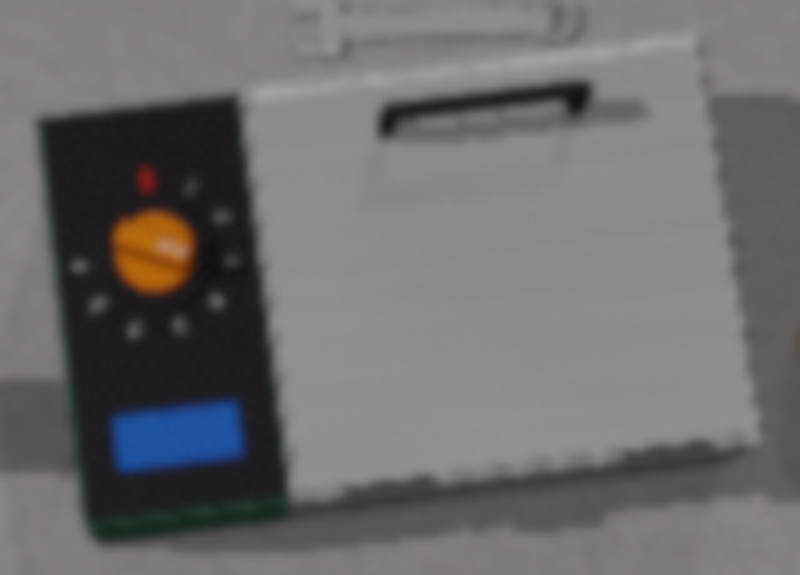

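Run:
```python
from h import *
f=lambda a,b,z:ray((a+.5)/5-.5+262,(b+.5)/5-.5+190,z,"top")
O=[((38,121),(.120,.195,.14)),((693,37),(.12,-.191,.146)),((760,445),(-.115,-.191,.146)),((243,92),(.12,.071,.146))]
W=np.array([f(*a,b[2])[:2] for a,b in O]);C=np.array([b[:2] for a,b in O])
wc,cc=W.mean(0),C.mean(0);U,S,V=np.linalg.svd((C-cc).T@(W-wc));R=V.T@U.T;t=wc-R@cc
print("yaw",np.degrees(np.arctan2(R[1,0],R[0,0])),"t",t,"res",W-(C@R.T+t))
print("handle from pose",R@[.085,-.06]+t)
for q in [(487,99),(385,110),(588,90)]: print("handle px",f(*q,.191))
print("hinge",R@[-.115,-.06]+t, "knob in cleaner",R.T@([.5864,.0544]-t))
```

```text
yaw 7.623063057889693 t [ 0.570772   -0.08350667] res [[ 0.00019261 -0.00250071]
 [ 0.00159935  0.001497  ]
 [-0.00258262 -0.00134411]
 [ 0.00079065  0.00234783]]
handle from pose [ 0.66298012 -0.1317007 ]
handle px [ 0.66806079 -0.13189964  0.191     ]
handle px [ 0.66111907 -0.07466925  0.191     ]
handle px [ 0.67386225 -0.18870213  0.191     ]
hinge [ 0.46474767 -0.15823177] knob in cleaner [0.03378394 0.13461474]
```

```bash
cat >> h.py <<'E'
from scipy.spatial.transform import Rotation as Ro
def down(a,tilt=0,yaw=0):
    "tool x at world angle a, pointing down"
    a=np.radians(a);x=[np.cos(a),np.sin(a),0];z=[0,0,-1];return np.stack([x,np.cross(z,x),z],1)
def row(p,R):
    s=observe();T=s["tool_rot"];d=T.T@(np.array(p)-s["position"])/.5
    r=Ro.from_matrix(T.T@R).as_rotvec()/np.pi
    print(np.round(d,4).tolist(),np.round(r,4).tolist(),"mm",round(500*np.linalg.norm(d)),"deg",round(180*np.linalg.norm(r)))
E
python3 -c "
from h import *
row([.40,-.22,.28],down(48));row([.5864,.0544,.26],down(74))"
```

```text
[0.5713, -0.3875, -0.0978] [-0.0004, -0.0002, -0.1419] mm 349 deg 26
[1.1254, -0.7523, -0.0572] [-0.0003, -0.0003, -0.2864] mm 677 deg 52
```

```bash
python3 -m handwheel '[[[0.571,-0.387,-0.098],[0,0,-0.142]],[[0.571,-0.387,-0.098],[0,0,-0.142]],[[0.571,-0.387,-0.098],[0,0,-0.142]],[[0.571,-0.387,-0.098],[0,0,-0.142]],[[0.571,-0.387,-0.098],[0,0,-0.142]],[[0.571,-0.387,-0.098],[0,0,-0.142]],[[0.571,-0.387,-0.098],[0,0,-0.142]],[[0.571,-0.387,-0.098],[0,0,-0.142]]]' 0.6 40
python3 -c "
from h import *
row([.5864,.0544,.26],down(74))"
```

```text
time_s: 0.9
position: [0.402, -0.2163, 0.2812]
tool_rot: [[0.664, 0.748, 0.002], [0.748, -0.664, 0.0], [0.001, 0.001, -1.0]]
ft_force: [-0.8, -0.0, 0.7]
grip_width: 0.0514
gripper_force: 0.0
[0.6496, -0.0839, 0.043] [0.0004, -0.0003, -0.1423] mm 328 deg 26
```

```bash
python3 -m handwheel '[[[0.65,-0.084,0.043],[0,0,-0.142]],[[0.65,-0.084,0.043],[0,0,-0.142]],[[0.65,-0.084,0.043],[0,0,-0.142]],[[0.65,-0.084,0.043],[0,0,-0.142]],[[0.65,-0.084,0.043],[0,0,-0.142]],[[0.65,-0.084,0.043],[0,0,-0.142]],[[0.65,-0.084,0.043],[0,0,-0.142]],[[0.65,-0.084,0.043],[0,0,-0.142]],[[0.65,-0.084,0.043],[0,0,-0.142]]]'
python3 -c "
from h import *
row([.5864,.0544,.162],down(74))
for n in ('top','side'):
  p,d=get_image(n);cv2.imwrite('pics/'+n+'1.png',p[:,:,::-1])
i=cv2.imread('pics/side1.png')[130:310,210:430];cv2.imwrite('pics/side1c.png',cv2.resize(i,None,fx=3.3,fy=3.3))
"
```

```text
time_s: 1.8
position: [0.5861, 0.0489, 0.2581]
tool_rot: [[0.282, 0.959, -0.001], [0.959, -0.282, -0.0], [-0.001, -0.001, -1.0]]
ft_force: [0.1, -0.3, -0.1]
grip_width: 0.0512
gripper_force: 0.0
[0.0109, -0.0023, 0.1922] [-0.0004, 0.0002, -0.0022] mm 96 deg 0
```

View pics/side1c.png

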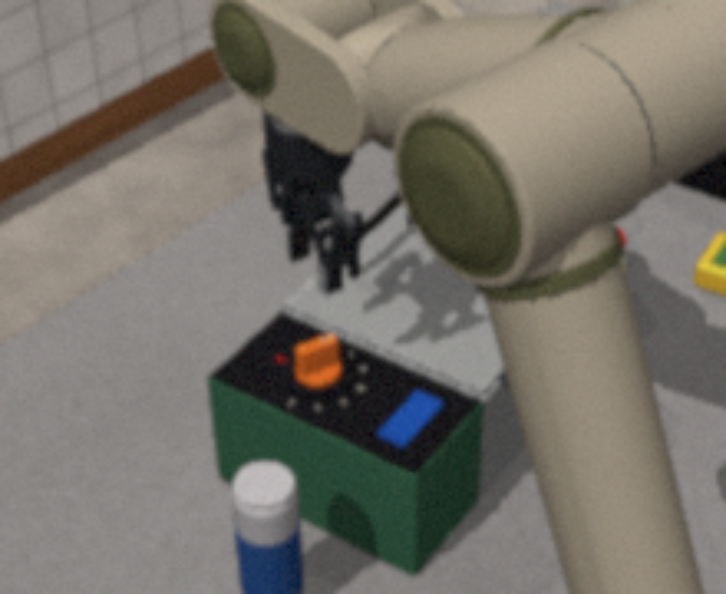

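Side view: the bar grip at (318,350) has its broad face to the camera, which agrees with the measured direction. The open fingers are above it and I descend now.

```bash
python3 -m handwheel '[[[0.002,-0.001,0.08],[0,0,0]],[[0.002,-0.001,0.1],[0,0,0]],[[0.002,-0.001,0.1],[0,0,0]],[[0.002,-0.001,0.1],[0,0,0]]]'
python3 -c "
from h import *
row([.5864,.0544,.162],down(74))"
```

```text
time_s: 2.3
position: [0.5864, 0.0497, 0.2102]
tool_rot: [[0.284, 0.959, 0.002], [0.959, -0.284, -0.0], [0.0, 0.002, -1.0]]
ft_force: [-0.5, 0.0, 0.2]
grip_width: 0.0515
gripper_force: 0.0
[0.009, -0.0028, 0.0963] [0.0005, -0.0001, -0.0026] mm 48 deg 0
```

```bash
python3 -m handwheel '[[[0.009,-0.003,0.03],[0,0,0]],[[0.009,-0.003,0.06],[0,0,0]],[[0.009,-0.003,0.096],[0,0,0]],[[0.009,-0.003,0.096],[0,0,0]],[[0.009,-0.003,0.096],[0,0,0]]]'
python3 -m handwheel '[[[0,0,0],[0,0,0]],[[0,0,0],[0,0,0]],[[0,0,0],[0,0,0]],[[0,0,0],[0,0,0]],[[0,0,0],[0,0,0]],[[0,0,0],[0,0,0]]]' 0 40
```

```text
time_s: 2.8
position: [0.5864, 0.0548, 0.1623]
tool_rot: [[0.283, 0.959, 0.002], [0.959, -0.283, -0.0], [0.0, 0.002, -1.0]]
ft_force: [-0.5, 1.1, -0.0]
grip_width: 0.0513
gripper_force: 0.0
time_s: 3.4
position: [0.5848, 0.0553, 0.162]
tool_rot: [[0.283, 0.959, -0.002], [0.959, -0.283, 0.0], [-0.0, -0.002, -1.0]]
ft_force: [-8.1, 0.6, 8.3]
grip_width: 0.013
gripper_force: 40.1
```

```bash
python3 -m handwheel '[[[0,0,0],[0,0,-0.04]],[[0,0,0],[0,0,-0.08]],[[0,0,0],[0,0,-0.12]],[[0,0,0],[0,0,-0.16]],[[0,0,0],[0,0,-0.20]],[[0,0,0],[0,0,-0.24]],[[0,0,0],[0,0,-0.28]],[[0,0,0],[0,0,-0.32]],[[0,0,0],[0,0,-0.36]],[[0,0,0],[0,0,-0.40]]]'
python3 -m handwheel '[[[0,0,0],[0,0,-0.03]],[[0,0,0],[0,0,-0.06]],[[0,0,0],[0,0,-0.09]],[[0,0,0],[0,0,-0.12]],[[0,0,0],[0,0,-0.15]],[[0,0,0],[0,0,-0.18]],[[0,0,0],[0,0,-0.18]]]'
python3 -c "
from h import *
s=observe();T=s['tool_rot'];print(np.degrees(np.arctan2(T[1,0],T[0,0])),s['wrist_torque'],s['q'])"
```

```text
time_s: 4.4
position: [0.5821, 0.0545, 0.1619]
tool_rot: [[-0.828, 0.561, -0.009], [0.561, 0.828, -0.002], [0.006, -0.006, -1.0]]
ft_force: [-21.7, -5.4, 14.9]
grip_width: 0.013
gripper_force: 41.1
time_s: 5.1
position: [0.5816, 0.0532, 0.1619]
tool_rot: [[-0.999, 0.033, -0.01], [0.033, 0.999, -0.004], [0.01, -0.004, -1.0]]
ft_force: [-25.4, -9.2, 14.7]
grip_width: 0.0132
gripper_force: 41.2
178.09489931281973 [-1.69514249  4.06589236  0.04147897] [ -6.24451642  28.67284121  74.80172297  -0.29888902  77.07962956
 -94.27242223]
```

```bash
python3 -m handwheel '[[[0.005,-0.002,-0.001],[0,0,-0.01]],[[0.009,-0.004,-0.001],[0,0,-0.02]],[[0.009,-0.004,-0.001],[0,0,-0.03]],[[0.009,-0.004,-0.001],[0,0,-0.04]],[[0.009,-0.004,-0.001],[0,0,-0.05]],[[0.009,-0.004,-0.001],[0,0,-0.06]],[[0.009,-0.004,-0.001],[0,0,-0.06]]]'
python3 -c "
from h import *
s=observe();T=s['tool_rot'];print(np.degrees(np.arctan2(T[1,0],T[0,0])),s['wrist_torque'],s['q'])"
```

```text
time_s: 5.8
position: [0.5812, 0.0527, 0.162]
tool_rot: [[-0.988, -0.151, 0.0], [-0.151, 0.988, -0.001], [-0.0, -0.001, -1.0]]
ft_force: [-2.7, -3.7, 3.2]
grip_width: 0.0131
gripper_force: 41.0
-171.2882778531874 [-0.48794923  0.48564136 -0.60074363] [-6.41773452e+00  2.83698051e+01  7.53377958e+01 -4.37761504e-02
  7.62730643e+01 -1.05119073e+02]
```

```bash
python3 -m handwheel '[[[0,0,0],[0,0,-0.008]],[[0,0,0],[0,0,-0.008]],[[0,0,0],[0,0,-0.008]]]'
python3 -c "
from h import *
s=observe();T=s['tool_rot'];print(np.degrees(np.arctan2(T[1,0],T[0,0])),s['wrist_torque'])"
python3 -m handwheel '[[[0,0,0],[0,0,0]],[[0,0,0],[0,0,0]],[[0,0,0],[0,0,0]],[[0,0,0],[0,0,0]],[[0,0,-0.04],[0,0,0]],[[0,0,-0.1],[0,0,0]],[[0,0,-0.2],[0,0,0]],[[0,0,-0.25],[0,0,0]]]' 0.6
python3 -c "
from h import *
# approach above handle, tool y along lid x (yaw 7.7) -> tool x at 97.7
row([.664,-.132,.262],down(97.7))"
```

```text
time_s: 6.1
position: [0.5812, 0.0527, 0.162]
tool_rot: [[-0.984, -0.176, 0.0], [-0.176, 0.984, -0.001], [-0.0, -0.001, -1.0]]
ft_force: [-3.4, -4.4, 5.5]
grip_width: 0.0133
gripper_force: 49.9
-169.87497206578945 [-0.59981749  0.66042624 -1.16378726]
time_s: 6.9
position: [0.5818, 0.0533, 0.2903]
tool_rot: [[-0.984, -0.178, 0.005], [-0.178, 0.984, -0.0], [-0.005, -0.001, -1.0]]
ft_force: [-0.3, -0.2, 0.6]
grip_width: 0.0515
gripper_force: 0.0
[-0.0956, -0.3939, 0.0576] [0.001, 0.0016, 0.5141] mm 205 deg 93
```

```bash
python3 -m handwheel '[[[-0.09,-0.394,0.04],[0,0,0.514]],[[-0.09,-0.394,0.04],[0,0,0.514]],[[-0.09,-0.394,0.04],[0,0,0.514]],[[-0.09,-0.394,0.04],[0,0,0.514]],[[-0.09,-0.394,0.04],[0,0,0.514]],[[-0.09,-0.394,0.04],[0,0,0.514]],[[-0.09,-0.394,0.04],[0,0,0.514]],[[-0.09,-0.394,0.04],[0,0,0.514]],[[-0.09,-0.394,0.04],[0,0,0.514]],[[-0.09,-0.394,0.04],[0,0,0.514]]]'
python3 -m handwheel '[[[0,0,0],[0,0,0.09]],[[0,0,0],[0,0,0.09]],[[0,0,0],[0,0,0.09]]]'
python3 -c "
from h import *
row([.661,-.132,.172],down(97.7))
for n in ('top','side'):
  p,d=get_image(n);cv2.imwrite('pics/'+n+'2.png',p[:,:,::-1])
a=cv2.imread('pics/side2.png')[130:310,230:410];b=cv2.imread('pics/top2.png')[180:310,255:425]
r=lambda i:cv2.resize(i,(400,int(400*i.shape[0]/i.shape[1])),interpolation=2)
a,b=r(a),r(b);b=cv2.copyMakeBorder(b,0,a.shape[0]-b.shape[0],0,0,0);cv2.imwrite('pics/c2.png',np.hstack([a,b]))"
```

```text
time_s: 7.9
position: [0.6605, -0.1326, 0.2661]
tool_rot: [[-0.241, 0.971, -0.0], [0.971, 0.241, 0.0], [0.0, -0.0, -1.0]]
ft_force: [0.3, -0.5, -0.5]
grip_width: 0.0513
gripper_force: 0.0
time_s: 8.2
position: [0.6605, -0.1326, 0.2662]
tool_rot: [[0.035, 0.999, -0.0], [0.999, -0.035, 0.0], [0.0, -0.0, -1.0]]
ft_force: [0.9, -0.6, 0.4]
grip_width: 0.0513
gripper_force: 0.0
[0.0011, 0.001, 0.1883] [-0.0001, -0.0001, -0.0538] mm 94 deg 10
```

View pics/c2.png

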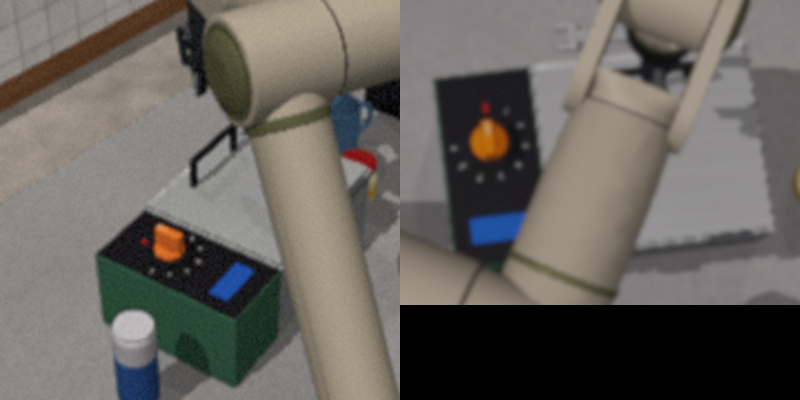

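The knob's white pointer at (488,125) points at the red mark, so the timer is off with the lid shut. Now I descend on the handle.

```bash
python3 -m handwheel '[[[0,0,0],[0,0,-0.054]],[[0,0,0.05],[0,0,-0.054]],[[0,0,0.1],[0,0,-0.054]],[[0.001,0.001,0.15],[0,0,-0.054]],[[0.001,0.001,0.188],[0,0,-0.054]],[[0.001,0.001,0.188],[0,0,-0.054]]]'
python3 -m handwheel '[[[0,0,0],[0,0,0]],[[0,0,0],[0,0,0]],[[0,0,0],[0,0,0]],[[0,0,0],[0,0,0]],[[0,0,0],[0,0,0]],[[0,0,0],[0,0,0]]]' 0 50
```

```text
time_s: 8.9
position: [0.66, -0.1318, 0.1694]
tool_rot: [[-0.138, 0.99, -0.005], [0.99, 0.138, 0.002], [0.003, -0.005, -1.0]]
ft_force: [0.3, 0.6, -0.1]
grip_width: 0.0513
gripper_force: 0.0
time_s: 9.5
position: [0.6643, -0.1321, 0.175]
tool_rot: [[-0.137, 0.991, 0.011], [0.991, 0.137, -0.001], [-0.003, 0.011, -1.0]]
ft_force: [13.7, 2.5, 2.3]
grip_width: 0.0104
gripper_force: 48.7
```

```bash
cat >> h.py <<'E'
def arc(t0,t1,n,a=200,b=35,off=(0,0)):
    "rows in tool yz (tool turned by t0 with the lid); off: tool y,z fraction"
    f=lambda t:np.array([a*np.cos(t)-b*np.sin(t),a*np.sin(t)+b*np.cos(t)])
    t0=np.radians(t0)
    for t in np.linspace(t0,np.radians(t1),n+1)[1:]:
        d=(f(t)-f(t0))/500;y=np.array([np.cos(t0),np.sin(t0)]);z=np.array([np.sin(t0),-np.cos(t0)])
        print([[0,round(d@y+off[0],3),round(d@z+off[1],3)],[round(-(t-t0)/np.pi,4),0,0]],end=",")
    print()
E
python3 -c "
from h import *
print(observe()['q']);arc(0,25,10,off=(.006,-.002))"
```

```text
[-21.29410073  36.77875041  57.32089022   0.1531775   85.27323284
 -29.16171411]
[[0, np.float64(0.003), np.float64(-0.019)], [np.float64(-0.0139), 0, 0]],[[0, np.float64(-0.002), np.float64(-0.037)], [np.float64(-0.0278), 0, 0]],[[0, np.float64(-0.007), np.float64(-0.054)], [np.float64(-0.0417), 0, 0]],[[0, np.float64(-0.012), np.float64(-0.07)], [np.float64(-0.0556), 0, 0]],[[0, np.float64(-0.019), np.float64(-0.087)], [np.float64(-0.0694), 0, 0]],[[0, np.float64(-0.026), np.float64(-0.103)], [np.float64(-0.0833), 0, 0]],[[0, np.float64(-0.034), np.float64(-0.119)], [np.float64(-0.0972), 0, 0]],[[0, np.float64(-0.042), np.float64(-0.135)], [np.float64(-0.1111), 0, 0]],[[0, np.float64(-0.051), np.float64(-0.15)], [np.float64(-0.125), 0, 0]],[[0, np.float64(-0.061), np.float64(-0.164)], [np.float64(-0.1389), 0, 0]],
```

```bash
python3 -m handwheel '[[[0,0.003,-0.019],[-0.014,0,0]],[[0,-0.002,-0.037],[-0.028,0,0]],[[0,-0.007,-0.054],[-0.042,0,0]],[[0,-0.012,-0.07],[-0.056,0,0]],[[0,-0.012,-0.07],[-0.056,0,0]]]' 0 60
python3 -c "
from h import *
s=observe();print(s['q'],s['wrist_torque'])"
```

```text
time_s: 10.0
position: [0.6552, -0.1333, 0.2097]
tool_rot: [[-0.135, 0.975, 0.178], [0.991, 0.134, 0.023], [-0.002, 0.179, -0.984]]
ft_force: [4.5, 1.0, -0.0]
grip_width: 0.01
gripper_force: 59.3
[-23.68802798  30.45912115  64.0151882    5.42634534  76.70911306
 -32.32017231] [ 0.08392494 -0.45043001 -0.01364053]
```

```bash
python3 -c "
from h import *
p,d=get_image('side');cv2.imwrite('pics/s3.png',cv2.resize(p[140:280,250:420],None,fx=4,fy=4)[:,:,::-1])
arc(10,30,8)" | sed 's/np.float64(\([^)]*\))/\1/g'
```

```text
[[0, -0.003, -0.017], [-0.0139, 0, 0]],[[0, -0.008, -0.035], [-0.0278, 0, 0]],[[0, -0.013, -0.052], [-0.0417, 0, 0]],[[0, -0.018, -0.068], [-0.0556, 0, 0]],[[0, -0.025, -0.085], [-0.0694, 0, 0]],[[0, -0.032, -0.101], [-0.0833, 0, 0]],[[0, -0.04, -0.117], [-0.0972, 0, 0]],[[0, -0.048, -0.133], [-0.1111, 0, 0]],
```

View pics/s3.png

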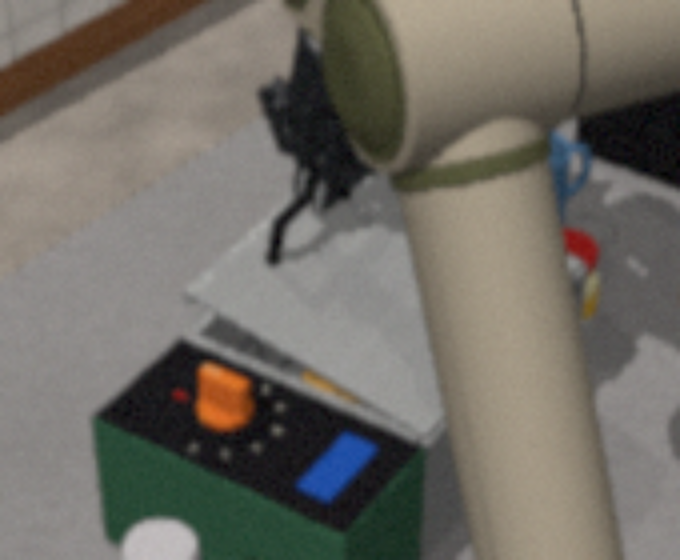

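The lid is rising with the gripper: its free edge is at (190,295), clear of the deck, and the handle is between the fingers. I continue the arc.

```bash
python3 -m handwheel '[[[0,-0.003,-0.017],[-0.014,0,0]],[[0,-0.008,-0.035],[-0.028,0,0]],[[0,-0.013,-0.052],[-0.042,0,0]],[[0,-0.018,-0.068],[-0.056,0,0]],[[0,-0.025,-0.085],[-0.069,0,0]],[[0,-0.032,-0.101],[-0.083,0,0]],[[0,-0.04,-0.117],[-0.097,0,0]],[[0,-0.048,-0.133],[-0.111,0,0]],[[0,-0.048,-0.133],[-0.111,0,0]]]'
python3 -c "
from h import *
s=observe();print(s['q'],s['wrist_torque']);arc(30,45,6)" | sed 's/np.float64(\([^)]*\))/\1/g'
```

```text
time_s: 10.95
position: [0.6206, -0.138, 0.2704]
tool_rot: [[-0.135, 0.856, 0.499], [0.991, 0.117, 0.067], [-0.001, 0.504, -0.864]]
ft_force: [7.3, 1.7, 4.8]
grip_width: 0.0102
gripper_force: 59.9
[-30.67485945  18.21205244  79.21781057  21.19760029  59.75502911
 -45.51981516] [ 0.27437089 -0.90511178  0.12895041]
[[0, -0.003, -0.017], [-0.0139, 0, 0]],[[0, -0.008, -0.035], [-0.0278, 0, 0]],[[0, -0.013, -0.052], [-0.0417, 0, 0]],[[0, -0.018, -0.068], [-0.0556, 0, 0]],[[0, -0.025, -0.085], [-0.0694, 0, 0]],[[0, -0.032, -0.101], [-0.0833, 0, 0]],
```

```bash
python3 -m handwheel '[[[0,-0.003,-0.017],[-0.014,0,0]],[[0,-0.008,-0.035],[-0.028,0,0]],[[0,-0.013,-0.052],[-0.042,0,0]],[[0,-0.018,-0.068],[-0.056,0,0]],[[0,-0.025,-0.085],[-0.069,0,0]],[[0,-0.032,-0.101],[-0.083,0,0]],[[0,-0.032,-0.101],[-0.083,0,0]],[[0,-0.032,-0.101],[-0.083,0,0]]]'
python3 - <<'E'
from h import *
s=observe();T=s['tool_rot'];print(s['q'],s['wrist_torque'])
print("tilt",np.degrees(np.arccos(-T[2,2])))
g=s['position']-.0187*T[:,2];print("bar",g)
h=np.array([.4655,-.1585,.140]);u=np.array([np.cos(np.radians(7.7)),np.sin(np.radians(7.7))])
dx=(g-h)[:2]@u;dz=g[2]-.14;print("lid from bar",np.degrees(np.arctan2(dz,dx))-np.degrees(np.arctan2(51,200)),"radius",np.hypot(dx,dz),"want .2064")
c=0
for n in ("top","side"):
    p,d=get_image(n);np.savez(n+"4.npz",p=p,d=d)
    W=cloud(d,n);q=(W-np.r_[h]);X=q[...,:2]@u;Y=q[...,:2]@np.array([-u[1],u[0]]);Z=q[...,2]
    hsv=cv2.cvtColor(p,cv2.COLOR_RGB2HSV)
    m=(np.abs(Y)<.125)&(Z>.02)&(X>0)&(np.hypot(X,Z)<.24)&(np.abs(np.arctan2(Z,X)-.785)<.3)&(hsv[...,1]<60)&(hsv[...,2]>90)
    print(n,m.sum())
    if m.sum()>30:
        A=np.stack([X[m],Z[m]],1)
        v=cv2.fitLine(A.astype(np.float32),cv2.DIST_HUBER,0,.001,.001).ravel();print("lid plane deg",np.degrees(np.arctan2(v[1],v[0]))%180,v, "median ang",np.degrees(np.median(np.arctan2(A[:,1],A[:,0]))))
p=np.load("side4.npz")["p"];cv2.imwrite('pics/s4.png',cv2.resize(p[130:300,230:430],None,fx=4,fy=3.5)[:,:,::-1])
E
```

```text
time_s: 11.75
position: [0.5824, -0.1432, 0.306]
tool_rot: [[-0.136, 0.699, 0.702], [0.991, 0.097, 0.096], [-0.001, 0.709, -0.706]]
ft_force: [5.3, 2.0, 5.9]
grip_width: 0.0103
gripper_force: 60.0
[-38.3478485   10.29205086  91.21556773  40.73345061  51.53879897
 -64.5210353 ] [ 0.19626583 -0.81969822  0.09811608]
tilt 45.12997487727592
bar [ 0.56931099 -0.14498159  0.31917086]
lid from bar 45.39749315325853 radius 0.20751242081287774 want .2064
top 4612
lid plane deg 44.923477 [0.70805055 0.7061618  0.10175384 0.10820214] median ang 46.79255871919049
side 2977
lid plane deg 45.012333 [0.70695454 0.707259   0.06740852 0.07670909] median ang 47.97272466189645
```

View pics/s4.png

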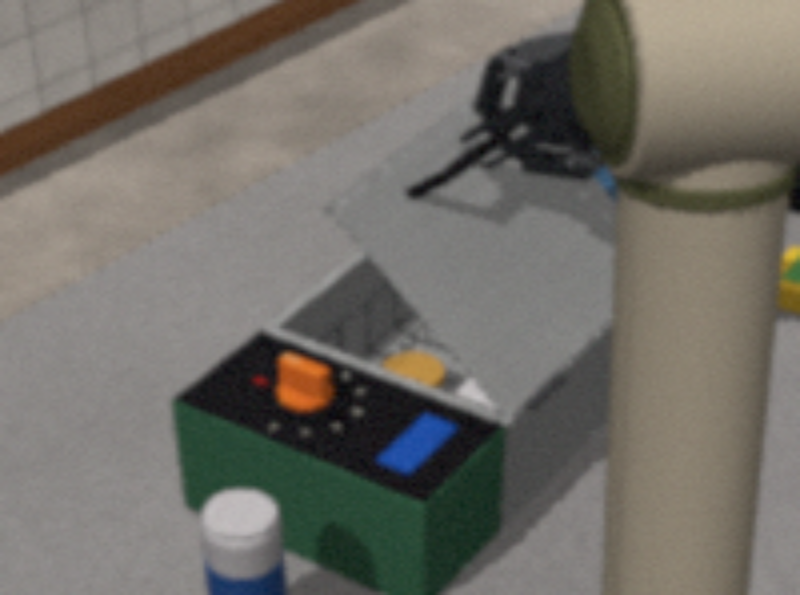

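The lid is open at 45° by the tool tilt, the bar position and the depth planes. The gripper still holds the handle at (450,170) and the knob is at its red mark. I hold briefly, then hand in.

```bash
python3 -m handwheel '[[[0,0,0],[0,0,0]],[[0,0,0],[0,0,0]],[[0,0,0],[0,0,0]],[[0,0,0],[0,0,0]],[[0,0,0],[0,0,0]]]'
python3 -c "
from rig import *
print(abs(observe()['qvel']).max());print(close_job())"
```

```text
time_s: 12.35
position: [0.5827, -0.1431, 0.3058]
tool_rot: [[-0.137, 0.699, 0.702], [0.991, 0.097, 0.096], [-0.001, 0.709, -0.706]]
ft_force: [4.6, 0.7, 5.6]
grip_width: 0.01
gripper_force: 60.1
0.10473136066561906
the job is handed in; nothing more can be done
None
```

The timer knob was turned to its off stop with the lid shut, then the lid was lifted to about 45° and is still held there steadily by its handle; the job was handed in at 12.35 s.

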